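Open the heating bath and stand the jar in it

TASK

Open the lid of the empty steel bath (its lip can be lifted from below) and push it over past its balance point, so that it leans back on its stop and stays open by itself, untouched; ease it over, do not fling it, and do not shove the bath along the bench. Then stand the closed jar upright on the floor of the bath, setting it down rather than dropping it, and let go. Leave the beaker and the white bottle where they are, and the lid open.

Things in the scene. Friction and masses are not known exactly. Their poses are not given: they have to be found in the camera images.
- bath: Empty open-topped stainless bath, 180 (x) x 240 (y) x 120 mm high, walls and floor 10 mm thick, so 160 x 220 mm inside; 3.5 kg, loose: it stands on the bench by its own weight only and slides if shoved hard. Origin: centre of its underside. x points from its front (black control panel, lid lip; it faces the robot's right, -y, within some 20 degrees) to the hinge side, z up.
- lid_hinge (a point): Middle of the lid's hinge line, on the top edge of the bath's back (left) side (in the bath's frame x = +90 mm, y = 0, z = 120.5 mm). The point turns with the lid; the hinge line runs along the bath's y.
- lid_lip (a point): Middle of the lid's front edge, at the height of its underside, 210 mm from the hinge; moves with the lid. The lid is a plain flat steel plate 210 x 250 x 8 mm with no handle, 0.4 to 0.65 kg; closed, its front lip stands out 30 mm past the bath's front wall, 120 mm above the bench, and can be lifted from below. A tool tilted about 45 degrees (fingers pointing forward and down) can reach under the lip, carry the lid up and go on pushing on its underside.
- lid (a joint): Lid angle in rad: 0 closed (level), 1.57 upright, 2.0 leaning back on its stop. The hinge is freely turning and lightly damped; a light closing spring (about 0.1 Nm) moves the balance point past upright, to 1.65 to 1.85 rad depending on the lid's weight, which is not known. Let go below that it falls shut, beyond it it falls back to the stop by itself.
- jar_mid (a point): Centre, half-way up, of the closed jar: upright cylinder of pale translucent plastic with a broad white screw cap, 56 mm in diameter, 140 mm high overall, 0.17 to 0.35 kg, standing on the bench to the right of the bath, z along its axis. The beaker stands beside it, 130 to 200 mm away, and either may be the nearer to the robot.
- beaker: Bystander: open translucent beaker, 70 mm in diameter at the rim, 95 mm high, standing on the bench to the right of the bath, beside the jar. Origin: centre of its underside.
- flask: Bystander: white plastic bottle with a narrow neck, 72 mm in diameter, 130 mm high, standing to the left of the bath, clear of the opened lid. Origin: centre of its underside. (Farther out, about 0.6 m to the robot's right, a white instrument box 79 mm high stands fixed on the bench, outside the work.)

How it is judged (in metres and radians):
On the way, in this order (a step that is already met when the one before it is completed fails the run):
1. the lid leans back on its stop by itself, untouched by the robot (value of joint lid above 1.9 rad and contact force between bath and the arm below 0.1 N and contact force between bath and the fingers below 0.1 N), for 0.3 s.
2. the jar stands upright on the bath's floor, let go (z of jar_mid in the frame of bath below 0.086 m and x of jar_mid in the frame of bath between -0.08 and 0.08 m and y of jar_mid in the frame of bath between -0.11 and 0.11 m and angle between jar_mid's own z axis and vertical below 0.12 rad and contact force between jar and the fingers below 0.1 N), for 0.2 s.
At the end, for the whole second after the job is handed in: The lid is open on its stop (over 1.9 rad) by itself; the jar stands upright (within 0.12 rad) on the floor inside the bath, released; the bath is within 25 mm of where it started (value of joint lid above 1.9 rad and z of jar_mid in the frame of bath between 0.07 and 0.086 m and x of jar_mid in the frame of bath between -0.08 and 0.08 m and y of jar_mid in the frame of bath between -0.11 and 0.11 m and angle between jar_mid's own z axis and vertical below 0.12 rad and distance of bath from where it was at the start of the episode below 0.025 m); the robot touches nothing.
It fails at once if the lid is flung open (over 3 rad/s) (velocity of joint lid above 3 rad/s).
It fails at once if the bath is shoved more than 25 mm (distance of bath from where it was at the start of the episode above 0.025 m).
It fails at once if the jar falls on its side (angle between jar_mid's own z axis and vertical above 1 rad).
It fails at once if the jar is dropped (falls free at over 0.5 m/s) (linear speed of jar above 0.5 m/s and contact force between jar and the fingers below 0.1 N).
It fails at once if a bystander is knocked over or moved more than 30 mm (distance of any of beaker, flask from where it was at the start of the episode above 0.03 m or angle between any of beaker, flask's own z axis and vertical above 0.5 rad).
It also fails if it takes over 69 s, if anything falls off the work surface, if the arm or the gripper's body presses on something with over 40 N, if the wrist force passes 120 N, or if a joint passes its speed limit or range.

ROBOT

A 7-joint arm with a two-finger parallel gripper is mounted at the origin on the work surface. World frame = base frame: x ahead of the robot, y to its left, z up, the work surface at z = 0. Lengths are in m, angles in degrees, forces in N, time in s.
With the tool pointing down it reaches from about 0.425 to 0.875 m from the base axis. Payload 4.7 kg.
Tool frame: the origin (TCP) lies on the front face of the gripper's body, between the roots of the fingers; the fingertips stand 70 mm ahead of it and the grasp point (between the pads) lies 51 mm ahead of it; z points along the fingers, y is the direction in which the jaws open and shut (so a half turn about z gives the same grasp; the last joint's range is limited). The gripper opens to 87 mm and grips with 3 to 60 N. Pads are 19 mm wide; open, the fingers measure 117 mm over their backs; the gripper's body (75 mm by 190 mm) begins 51 mm behind the grasp point.
Start: joints at [-69.265, 18.392, -4.016, 83.108, 1.295, 78.541, -3.26], TCP at [0.222, 0.611, 0.292] pointing down, gripper open.
Joint ranges: [-163.93, 163.93], [-17.29, 119.83], [-79.2, 71.16], [3.27, 140.29], [-89.18, 269.18], [5.43, 117.66], [-154.24, 154.24]. Speed limits (degrees/s): [147.25, 147.25, 180, 180, 180, 180, 180].

INTERFACE

Orientations are given as [roll, pitch, yaw] about the fixed x, y, z axes, in that order (R = Rz(yaw) Ry(pitch) Rx(roll)).
In Python, from cell import env gives the robot as it stands.
- The arm moves only by the tool drive_tool, never from a script. Its argument "commands" is a list of rows, each a list of 7 numbers: the shift along the tool's x, y, z in cm, then the turn, a rotation vector about the tool's x, y, z in degrees, then the opening, from 0 (shut) to 1 (fully open). In form: [[tx, ty, tz, rx, ry, rz, hand], ...]. A call has 1 to 20 rows; each row shifts and turns the commanded pose from where the row before left it, along the tool's axes as they then stand; what a row does not reach is not made up. A row lasts 1/12 s, in which the tool goes at most 41.7 mm and 7.16 degrees, less where a joint would pass 70% of its speed; a pose out of reach is approached as far as the arm can. A call is refused whole if a number of a shift passes 4.17 or a number of a turn 7.16, either way. A call with a gripper value outside its range is refused whole. The fingers move at their own pace and stop on an object; "force" is the grip in N (left out, the last holds). Time passes only in rows, so rows that do not move let the fingers close. It gives the time, the measured TCP pose, the force and the opening at its end, in the units of the state.
- env.get_obs(): the state, without advancing time (a new reading comes with each control period).
- env.read_camera(name): name is "scene" or "top" or "wrist"; returns a dict with "img" (400x640x3 uint8, blue, green, red), "mtx" (3x3 intrinsics, pixels), "pose" (4x4, takes a point from camera to world coordinates). Camera axes: x right, y down, z forward; pixel columns grow to the right and rows downward; lengths in m; the calibration is good to about 2 mm. A picture is of the moment at which its call begins. There is no depth.
- env.sign_off(): hands the job in, once; it reports no verdict.
The state is a dict: "time_s": time; "qpos": joint angles; "joint_velocities": joint speeds; "effort": joint torques, N m; "tool_pos": TCP position; "tool_rot": TCP orientation; "force": force on the tool from outside, world axes, zero at the start; "wrist_torque": the same for the moment, N m; "grip_width": finger opening in m.
Only numpy, scipy, OpenCV 4.12 (cv2) and the standard library are available. Lean on these libraries where they do the work, as an engineer would, in place of code of your own. Each camera call takes 0.05 s, during which the arm holds its last target.

## Working session

There is one attempt and no reset: what is moved stays moved. The work goes in short steps, Python scripts to look and compute and a tool call to move; the robot and the scene stay as the last step left them, time stands still between calls to the robot, and variables do not carry over. Pictures are saved under pics/ and viewed, and the job is handed in when it is done.

Besides the shell and the picture viewer there is one more tool, called after "Emit:" in YAML: its name, and indented under it one key for each argument. drive_tool: Moves the arm, as the interface text tells. Its arguments: {"type":"object","properties":{"commands":{"type":"array"},"force":{"type":"number"}},"required":["commands"]}

```bash
ls; mkdir -p pics
python3 - <<'E'
from cell import env
import cv2
o=env.get_obs(); print({k:o[k] for k in ('time_s','tool_pos','tool_rot','grip_width','qpos')})
for n in ('scene','top','wrist'):
    c=env.read_camera(n); cv2.imwrite(f'pics/{n}0.png',c['img']); print(n,c['mtx'],c['pose'])
E
```

```text
pics
{'time_s': 0.0, 'tool_pos': array([0.22141781, 0.61066427, 0.29113397]), 'tool_rot': array([-1.79888666e+02,  5.23946065e-03,  1.60075982e+02]), 'grip_width': 0.08714149759158017, 'qpos': array([-69.26489246,  18.43948295,  -4.01677821,  83.17750214,
         1.2948045 ,  78.53958921,  -3.25986664])}
scene [[488.48794075   0.         328.53343241]
 [  0.         488.48794075 196.98805377]
 [  0.           0.           1.        ]] [[ 0.50351787  0.46847751 -0.72594668  1.43873279]
 [ 0.86364956 -0.2495114   0.43801083 -0.49900757]
 [ 0.02406625 -0.84750981 -0.53023385  0.74417352]
 [ 0.          0.          0.          1.        ]]
top [[483.98549848   0.         315.27809681]
 [  0.         483.98549848 198.32904528]
 [  0.           0.           1.        ]] [[-1.55137695e-02 -9.95112637e-01  9.75200594e-02  3.89350908e-01]
 [-9.99879156e-01  1.55372036e-02 -5.19145830e-04  5.90565898e-02]
 [-9.98580439e-04 -9.75163285e-02 -9.95233424e-01  1.31833429e+00]
 [ 0.00000000e+00  0.00000000e+00  0.00000000e+00  1.00000000e+00]]
wrist [[295.54644174   0.         320.6065982 ]
 [  0.         295.54644174 193.22657591]
 [  0.           0.           1.        ]] [[ 3.40258095e-01  9.12029681e-01  2.28967878e-01  1.58908337e-01]
 [ 9.40332052e-01 -3.29953452e-01 -8.31044579e-02  6.33628715e-01]
 [-2.44990421e-04  2.43582800e-01 -9.69880075e-01  3.84225479e-01]
 [ 0.00000000e+00  0.00000000e+00  0.00000000e+00  1.00000000e+00]]
```

View pics/scene0.png

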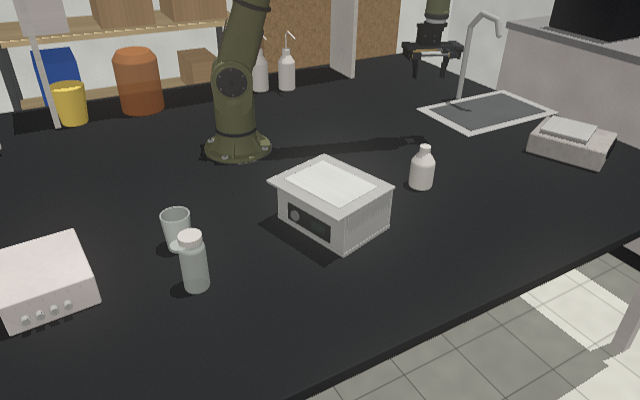

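View pics/top0.png

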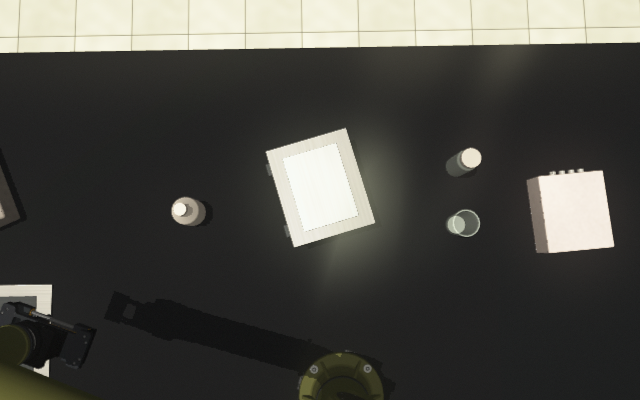

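View pics/wrist0.png

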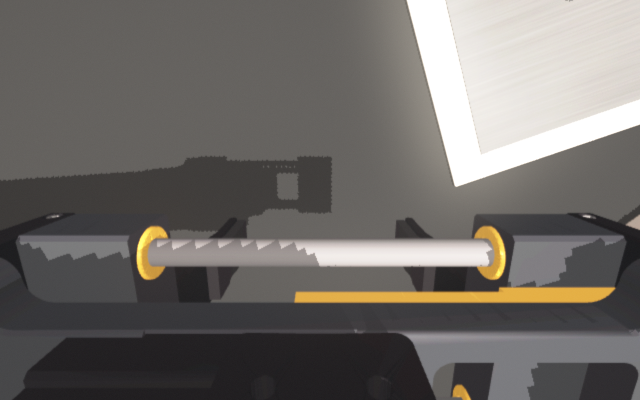

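The scene view shows the bath at about (335,200), jar (194,262), beaker (176,228) and bottle (422,168). In the top view the lid corners are near (266,151), (346,128), (374,224) and (295,247), with hinge tabs on the left. The jar cap is at (471,158), the beaker at (463,223) and the bottle at (188,211).

```bash
cat > h.py <<'E'
import numpy as np,cv2
def ray(c,uv):
    d=c['pose'][:3,:3]@np.linalg.inv(c['mtx'])@np.array([uv[0],uv[1],1.]); return c['pose'][:3,3],d
def onz(c,uv,z):
    o,d=ray(c,uv); return o+d*(z-o[2])/d[2]
def proj(c,p):
    T=np.linalg.inv(c['pose']); q=c['mtx']@(T[:3,:3]@np.asarray(p)+T[:3,3]); return q[:2]/q[2]
E
python3 - <<'E'
from cell import env
from h import *
c=env.read_camera('top'); s=env.read_camera('scene'); g=cv2.cvtColor(c['img'],cv2.COLOR_BGR2GRAY)
m=np.zeros_like(g); m[110:265,255:390]=(g[110:265,255:390]>110)*255
m=cv2.morphologyEx(m,cv2.MORPH_OPEN,np.ones((15,15)))
k=max(cv2.findContours(m,0,1)[0],key=cv2.contourArea)
r=cv2.minAreaRect(k); print(r)
P=np.array([onz(c,p,0.1285) for p in cv2.boxPoints(r)]); print(P.round(4)); print(np.linalg.norm(np.diff(P,axis=0),axis=1))
cen=P.mean(0)
e=[(P[i]-P[i-1]) for i in range(4)]
ax=[v/np.linalg.norm(v) for v in e if abs(np.linalg.norm(v)-.21)<.02]
ax=[v for v in ax if v[1]>0][0]
print('lid centre',cen,'bath x dir yaw',np.degrees(np.arctan2(ax[1],ax[0])))
hinge=cen+ax*.105; lip=cen-ax*.105; print('hinge',hinge,'lip',lip,'bath',cen+ax*.015)
m=np.zeros_like(g); m[140:190,440:490]=(g[140:190,440:490]>150)*255
k=max(cv2.findContours(m,0,1)[0],key=cv2.contourArea); cc=cv2.minEnclosingCircle(k);M=cv2.moments(k);print(cc); j=onz(c,(M['m10']/M['m00'],M['m01']/M['m00']),.14); print('jar',j, proj(s,j),proj(s,[j[0],j[1],0]))
print('beaker rim',onz(c,(465,223),.095),'base',onz(c,(457,224),.0))
print('flask',onz(c,(179,209),.13))
for p in P: print(proj(s,p).round())
cv2.imwrite('pics/j.png',cv2.resize(c['img'][130:250,420:500],None,fx=6,fy=5))
E
```

```text
((319.78515625, 186.88307189941406), (100.59699249267578, 85.72284698486328), 73.55961608886719)
[[ 0.6271  0.1834  0.1285]
 [ 0.6856 -0.023   0.1285]
 [ 0.4427 -0.0877  0.1285]
 [ 0.3866  0.115   0.1285]]
[0.21451737 0.25128645 0.21034031]
lid centre [0.5354911  0.04692012 0.1285    ] bath x dir yaw 105.4926175990831
hinge [0.5074441  0.14810493 0.1285    ] lip [ 0.56353809 -0.05426469  0.1285    ] bath [0.53148438 0.06137509 0.1285    ]
((470.8235168457031, 157.23529052734375), 10.004436492919922)
jar [ 0.60016543 -0.32691305  0.14      ] [188.40717312 234.07055006] [196.52429551 285.24880534]
beaker rim [ 0.44069897 -0.31881093  0.095     ] base [ 0.44230538 -0.32626381  0.        ]
flask [0.48463197 0.39438293 0.13      ]
[395. 185.]
[336. 220.]
[265. 178.]
[323. 152.]
```

Emit:
drive_tool:
  commands:
    - [-2.8,-2.7,0,0,0,0,1]
    - [-2.8,-2.7,0,0,0,0,1]
    - [-2.8,-2.7,0,0,0,0,1]
    - [-2.8,-2.7,0,0,0,0,1]
    - [-2.8,-2.7,0,0,0,0,1]
    - [-2.8,-2.7,0,0,0,0,1]
    - [-2.8,-2.7,0,0,0,0,1]
    - [-2.8,-2.7,0,0,0,0,1]
    - [0,0,0,0,0,6.8,1]
    - [0,0,0,0,0,6.8,1]
    - [0,0,0,0,0,6.8,1]
    - [0,0,0,0,0,6.8,1]
    - [0,0,0,0,0,6.8,1]
    - [0,0,0,0,0,6.8,1]
    - [0,0,0,0,0,6.8,1]
    - [0,0,0,0,0,7,1]

```text
time_s: 1.58
tool_pos: [0.3585, 0.3316, 0.2922]
tool_rot: [180.0, -0.0, 105.1]
force: [0.0, -0.8, 0.6]
grip_width: 0.0869
```

Emit:
drive_tool:
  commands:
    - [-3.9,0.68,0,0,0,0,1]
    - [-3.9,0.68,0,0,0,0,1]
    - [-3.9,0.68,0,0,0,0,1]
    - [-3.9,0.68,0,0,0,0,1]
    - [-3.9,0.68,0,0,0,0,1]
    - [-3.9,0.68,0,0,0,0,1]
    - [-3.9,0.68,0,0,0,0,1]
    - [-3.9,0.68,0,0,0,0,1]
    - [-3.9,0.68,0,0,0,0,1]
    - [-3.9,0.68,0,0,0,0,1]
    - [-3.9,0.68,0,0,0,0,1]
    - [-3.9,0.68,0,0,0,0,1]
    - [-3.9,0.68,0,0,0,0,1]
    - [-3.9,0.68,0,0,0,0,1]
    - [0,0,0,0,7,0,1]
    - [0,0,0,0,7,0,1]
    - [0,0,0,0,7,0,1]

```text
time_s: 3.0
tool_pos: [0.5965, -0.1694, 0.293]
tool_rot: [179.9, -21.3, 105.6]
force: [0.2, -0.2, -0.2]
grip_width: 0.0872
```

Emit:
drive_tool:
  commands:
    - [0,0,0,0,7,0,1]
    - [0,0,0,0,7,0,1]
    - [0,0,0,0,7,0,1]
    - [0,0,0,0,3,0,1]
    - [0,0,0,0,0,0,1]

```text
time_s: 3.42
tool_pos: [0.5952, -0.1715, 0.2889]
tool_rot: [-179.6, -45.2, 104.9]
force: [-0.3, -0.4, -0.7]
grip_width: 0.0868
```

```bash
cat > st.py <<'E'
from h import *
from scipy.spatial.transform import Rotation as Ro
H=np.array([.5074,.1481,.1205]); a=np.radians(105.5); X=np.array([np.cos(a),np.sin(a),0]); Y=np.array([-np.sin(a),np.cos(a),0])
def st(env):
    o=env.get_obs(); R=Ro.from_euler('xyz',o['tool_rot'],degrees=True).as_matrix(); p=o['tool_pos']
    tip=p+.07*R[:,2]; cor=tip+.0095*R[:,0]
    f=lambda q:np.array([(q-H)@X,(q-H)@Y,q[2]]).round(4)
    print('t',o['time_s'],'q',o['qpos'].round(1),'rot',o['tool_rot'].round(1),'F',o['force'].round(1))
    print('TCP',p.round(4),'u,v,z tcp',f(p),'tip',f(tip),'corner',f(cor))
    return o,R
E
python3 - <<'E'
from cell import env
from st import *
st(env)
cv2.imwrite('pics/s1.png',env.read_camera('scene')['img'])
E
```

```text
t 3.4167 q [  8.5  36.2  30.6  73.2 -44.7 112.2  52. ] rot [-179.6  -45.2  104.9] F [-0.3 -0.4 -0.7]
TCP [ 0.5952 -0.1715  0.2889] u,v,z tcp [-0.3314  0.0008  0.2889] tip [-0.2818  0.0008  0.2395] corner [-0.2751  0.0007  0.2463]
```

View pics/s1.png

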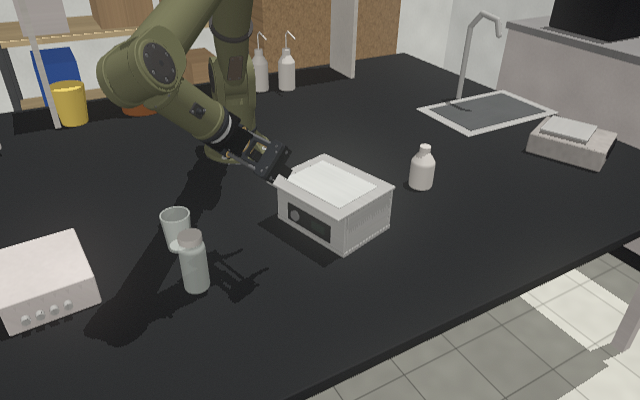

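Emit:
drive_tool:
  commands:
    - [-1.4,0,1.4,0,0,0,1]
    - [-1.4,0,1.4,0,0,0,1]
    - [-1.4,0,1.4,0,0,0,1]
    - [-1.4,0,1.4,0,0,0,1]
    - [0,0,0,0,0,0,1]

```text
time_s: 3.88
tool_pos: [0.5953, -0.1672, 0.2102]
tool_rot: [-179.7, -45.0, 105.4]
force: [-0.5, -0.2, -0.6]
grip_width: 0.0873
```

Run:
```python
from cell import env
from st import *
st(env)
cv2.imwrite('pics/s2.png',env.read_camera('scene')['img'])
```

```text
t 3.8833 q [  8.2  39.5  29.8  77.6 -44.6 106.1  56.6] rot [-179.7  -45.   105.4] F [-0.5 -0.2 -0.6]
TCP [ 0.5953 -0.1672  0.2102] u,v,z tcp [-0.3273 -0.0004  0.2102] tip [-2.778e-01 -2.000e-04  1.607e-01] corner [-2.711e-01 -2.000e-04  1.675e-01]
```

View pics/s2.png

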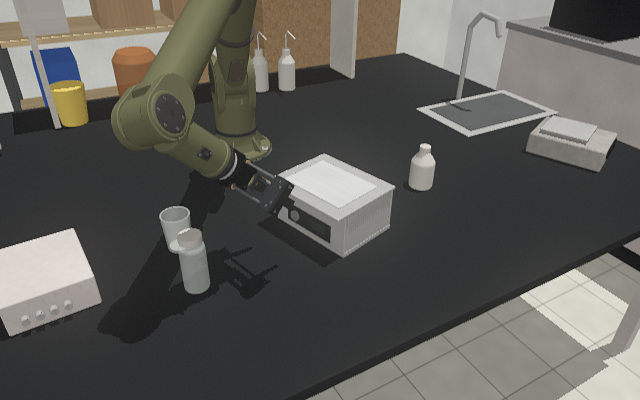

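Emit:
drive_tool:
  commands:
    - [-1.35,0,1.35,0,0,0,1]
    - [-1.35,0,1.35,0,0,0,1]
    - [-1.35,0,1.35,0,0,0,1]
    - [-1.35,0,1.35,0,0,0,1]
    - [0,0,0,0,0,0,1]
    - [0,0,0,0,0,0,1]

```text
time_s: 4.43
tool_pos: [0.5953, -0.1687, 0.135]
tool_rot: [-179.8, -45.1, 105.3]
force: [0.4, -0.9, 0.8]
grip_width: 0.0871
```

Run:
```python
from cell import env
from st import *
st(env)
cv2.imwrite('pics/s3.png',cv2.resize(env.read_camera('scene')['img'][100:300,100:420],None,fx=2.5,fy=2.5))
cv2.imwrite('pics/w3.png',env.read_camera('wrist')['img'])
```

```text
t 4.4333 q [  8.7  44.   28.9  80.  -45.5 100.9  60.6] rot [-179.8  -45.1  105.3] F [ 0.4 -0.9  0.8]
TCP [ 0.5953 -0.1687  0.135 ] u,v,z tcp [-0.3287 -0.      0.135 ] tip [-2.791e-01  1.000e-04  8.560e-02] corner [-2.724e-01  1.000e-04  9.230e-02]
```

View pics/s3.png

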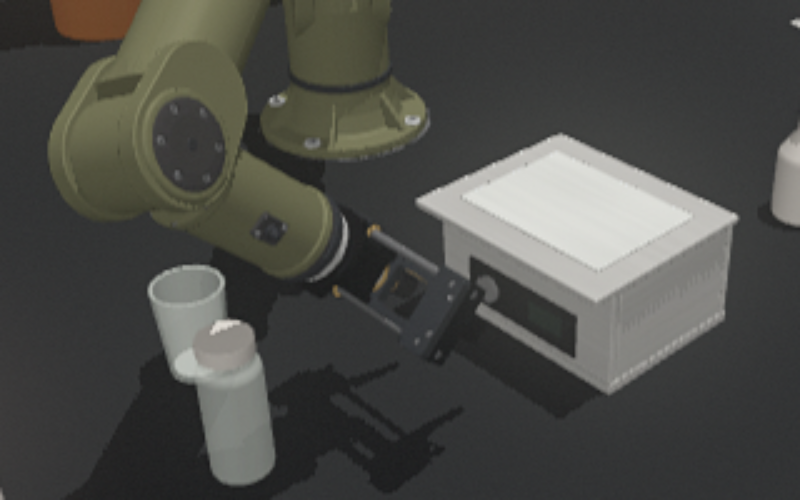

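View pics/w3.png

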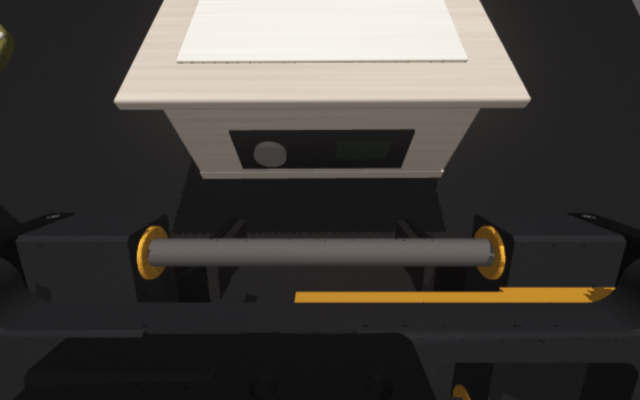

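The wrist view shows the lip square and centred, with its lower edge near row 107 and columns 117–530. I'll check the lip position from this view.

Run:
```python
from cell import env
from st import *
c=env.read_camera('wrist')
for uv,z in (((120,105.5),.12),((527,105.5),.12),((202,178),0),((440,178),0)):
    q=onz(c,uv,z); print(uv,q.round(4),((q-H)@X).round(4),((q-H)@Y).round(4))
```

```text
(120, 105.5) [ 0.4428 -0.0841  0.12  ] -0.2065 0.1243
(527, 105.5) [ 0.687  -0.0159  0.12  ] -0.2061 -0.1293
(202, 178) [ 0.44   -0.0574 -0.    ] -0.18 0.1199
(440, 178) [0.6732 0.0075 0.    ] -0.1798 -0.1222
```

Emit:
drive_tool:
  commands:
    - [0.7,0,0.7,0,0,0,1]
    - [0.7,0,0.7,0,0,0,1]
    - [0.7,0,0.7,0,0,0,1]
    - [0.7,0,0.7,0,0,0,1]
    - [0.7,0,0.7,0,0,0,1]
    - [0.7,0,0.7,0,0,0,1]
    - [0.7,0,0.7,0,0,0,1]
    - [0.7,0,0.7,0,0,0,1]
    - [0,0,0,0,0,0,1]
    - [0,0,0,0,0,0,1]

```text
time_s: 5.42
tool_pos: [0.5748, -0.092, 0.1369]
tool_rot: [180.0, -45.0, 105.6]
force: [-0.8, 0.9, 0.8]
grip_width: 0.0873
```

Run:
```python
from cell import env
from st import *
st(env)
# path plan: corner vs theta
L=.21;d=.025
def C(t):
    t=np.radians(t)
    if t<=np.pi/4: return np.array([-L*np.cos(t)+d*.707, L*np.sin(t)-d*.707])
    return (L-d)*np.array([-np.cos(t),np.sin(t)])
pr=None
for t in range(0,121,5):
    c=C(t); 
    print(t,(c+[0,.1205]).round(4), '' if pr is None else (('tool x,z cm',((c-pr)@[.707,.707]*100).round(2),((c-pr)@[.707,-.707]*100).round(2))))
    pr=c
```

```text
t 5.4167 q [  2.6  37.9  28.2  89.3 -46.   95.4  58.4] rot [180.  -45.  105.6] F [-0.8  0.9  0.8]
TCP [ 0.5748 -0.092   0.1369] u,v,z tcp [-0.2494 -0.0008  0.1369] tip [-0.1999 -0.0008  0.0874] corner [-0.1932 -0.0008  0.0941]
0 [-0.1923  0.1028] 
5 [-0.1915  0.1211] ('tool x,z cm', np.float64(1.35), np.float64(-1.24))
10 [-0.1891  0.1393] ('tool x,z cm', np.float64(1.45), np.float64(-1.12))
15 [-0.1852  0.1572] ('tool x,z cm', np.float64(1.54), np.float64(-0.98))
20 [-0.1797  0.1746] ('tool x,z cm', np.float64(1.62), np.float64(-0.85))
25 [-0.1726  0.1916] ('tool x,z cm', np.float64(1.69), np.float64(-0.7))
30 [-0.1642  0.2078] ('tool x,z cm', np.float64(1.75), np.float64(-0.55))
35 [-0.1543  0.2233] ('tool x,z cm', np.float64(1.79), np.float64(-0.4))
40 [-0.1432  0.2378] ('tool x,z cm', np.float64(1.82), np.float64(-0.24))
45 [-0.1308  0.2513] ('tool x,z cm', np.float64(1.83), np.float64(-0.08))
50 [-0.1189  0.2622] ('tool x,z cm', np.float64(1.61), np.float64(0.07))
55 [-0.1061  0.272 ] ('tool x,z cm', np.float64(1.6), np.float64(0.21))
60 [-0.0925  0.2807] ('tool x,z cm', np.floa
[... 197 characters left out ...]
'tool x,z cm', np.float64(1.43), np.float64(0.75))
80 [-0.0321  0.3027] ('tool x,z cm', np.float64(1.36), np.float64(0.87))
85 [-0.0161  0.3048] ('tool x,z cm', np.float64(1.28), np.float64(0.98))
90 [-0.      0.3055] ('tool x,z cm', np.float64(1.19), np.float64(1.09))
95 [0.0161 0.3048] ('tool x,z cm', np.float64(1.09), np.float64(1.19))
100 [0.0321 0.3027] ('tool x,z cm', np.float64(0.98), np.float64(1.28))
105 [0.0479 0.2992] ('tool x,z cm', np.float64(0.87), np.float64(1.36))
110 [0.0633 0.2943] ('tool x,z cm', np.float64(0.75), np.float64(1.43))
115 [0.0782 0.2882] ('tool x,z cm', np.float64(0.62), np.float64(1.49))
120 [0.0925 0.2807] ('tool x,z cm', np.float64(0.49), np.float64(1.54))
```

Emit:
drive_tool:
  commands:
    - [0.3,0,-0.3,0,0,0,1]
    - [0.3,0,-0.3,0,0,0,1]
    - [0.67,0,-0.62,0,0,0,1]
    - [0.67,0,-0.62,0,0,0,1]
    - [0.72,0,-0.56,0,0,0,1]
    - [0.72,0,-0.56,0,0,0,1]
    - [0.77,0,-0.49,0,0,0,1]
    - [0.77,0,-0.49,0,0,0,1]
    - [0,0,0,0,0,0,1]

```text
time_s: 6.17
tool_pos: [0.5733, -0.0862, 0.2019]
tool_rot: [179.8, -45.0, 105.7]
force: [-0.5, -2.5, -1.2]
grip_width: 0.087
```

Run:
```python
from cell import env
from st import *
st(env)
cv2.imwrite('pics/s4.png',cv2.resize(env.read_camera('scene')['img'][100:300,100:420],None,fx=2.5,fy=2.5))
```

```text
t 6.1667 q [  1.4  33.2  29.1  88.  -44.9  99.4  54.3] rot [179.8 -45.  105.7] F [-0.5 -2.5 -1.2]
TCP [ 0.5733 -0.0862  0.2019] u,v,z tcp [-0.2434 -0.0009  0.2019] tip [-0.1939 -0.001   0.1524] corner [-0.1872 -0.001   0.1591]
```

View pics/s4.png

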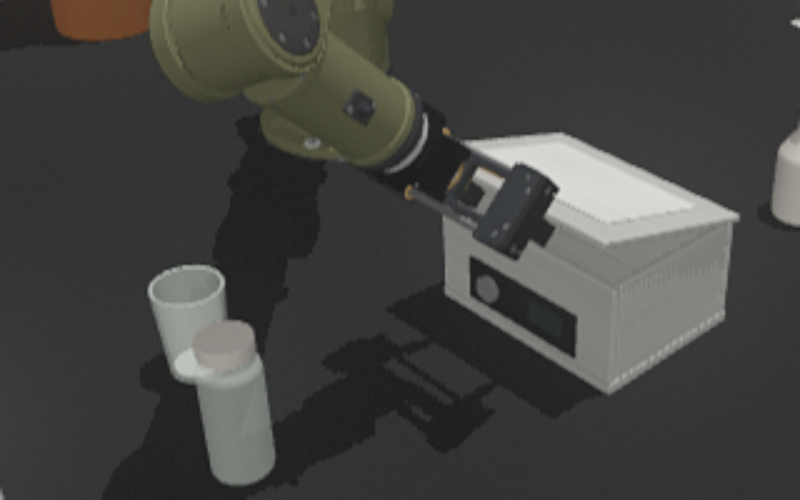

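The lid is lifting, up by roughly 15°, and the bath has not moved. I'll carry on.

Emit:
drive_tool:
  commands:
    - [0.82,0,-0.43,0,0,0,1]
    - [0.82,0,-0.43,0,0,0,1]
    - [0.85,0,-0.35,0,0,0,1]
    - [0.85,0,-0.35,0,0,0,1]
    - [0.88,0,-0.28,0,0,0,1]
    - [0.88,0,-0.28,0,0,0,1]
    - [0.9,0,-0.2,0,0,0,1]
    - [0.9,0,-0.2,0,0,0,1]
    - [0.91,0,-0.12,0,0,0,1]
    - [0.91,0,-0.12,0,0,0,1]
    - [0.92,0,-0.04,0,0,0,1]
    - [0.92,0,-0.04,0,0,0,1]
    - [0,0,0,0,0,0,1]

```text
time_s: 7.3
tool_pos: [0.5583, -0.0315, 0.2958]
tool_rot: [179.8, -45.1, 105.8]
force: [1.0, -0.7, 0.1]
grip_width: 0.0868
```

Run:
```python
from cell import env
from st import *
st(env)
cv2.imwrite('pics/s5.png',cv2.resize(env.read_camera('scene')['img'][50:300,100:420],None,fx=2.4,fy=2.4))
```

```text
t 7.3 q [ -3.7  23.9  29.1  88.9 -44.2 102.5  45.2] rot [179.8 -45.1 105.8] F [ 1.  -0.7  0.1]
TCP [ 0.5583 -0.0315  0.2958] u,v,z tcp [-0.1866 -0.0011  0.2958] tip [-0.1371 -0.0011  0.2464] corner [-0.1304 -0.001   0.2531]
```

View pics/s5.png

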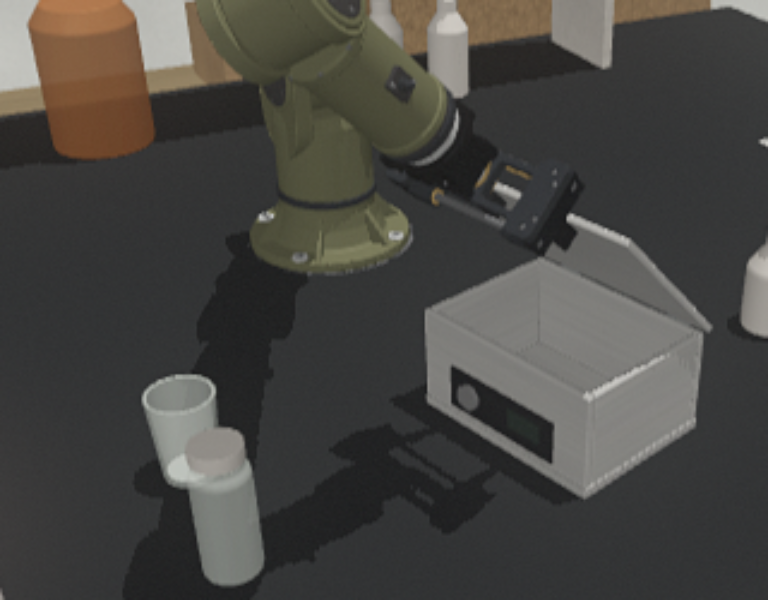

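The lid is at about 45°, resting on the fingers, with the bath in place.

Emit:
drive_tool:
  commands:
    - [0.8,0,0.04,0,0,0,1]
    - [0.8,0,0.04,0,0,0,1]
    - [0.8,0,0.1,0,0,0,1]
    - [0.8,0,0.1,0,0,0,1]
    - [0.79,0,0.18,0,0,0,1]
    - [0.79,0,0.18,0,0,0,1]
    - [0.77,0,0.25,0,0,0,1]
    - [0.77,0,0.25,0,0,0,1]
    - [0.75,0,0.31,0,0,0,1]
    - [0.75,0,0.31,0,0,0,1]
    - [0.72,0,0.37,0,0,0,1]
    - [0.72,0,0.37,0,0,0,1]
    - [0.68,0,0.43,0,0,0,1]
    - [0.68,0,0.43,0,0,0,1]
    - [0.64,0,0.49,0,0,0,1]
    - [0.64,0,0.49,0,0,0,1]
    - [0,0,0,0,0,0,1]

```text
time_s: 8.77
tool_pos: [0.5273, 0.0795, 0.3482]
tool_rot: [179.9, -45.1, 105.7]
force: [-0.5, -1.1, -0.3]
grip_width: 0.0866
```

Run:
```python
from cell import env
from st import *
st(env)
cv2.imwrite('pics/s6.png',cv2.resize(env.read_camera('scene')['img'][50:300,100:420],None,fx=2.4,fy=2.4))
```

```text
t 8.7667 q [-12.8  13.5  26.1  94.4 -44.4  98.   33.1] rot [179.9 -45.1 105.7] F [-0.5 -1.1 -0.3]
TCP [0.5273 0.0795 0.3482] u,v,z tcp [-0.0714 -0.0008  0.3482] tip [-0.0218 -0.0008  0.2988] corner [-0.0151 -0.0007  0.3055]
```

View pics/s6.png

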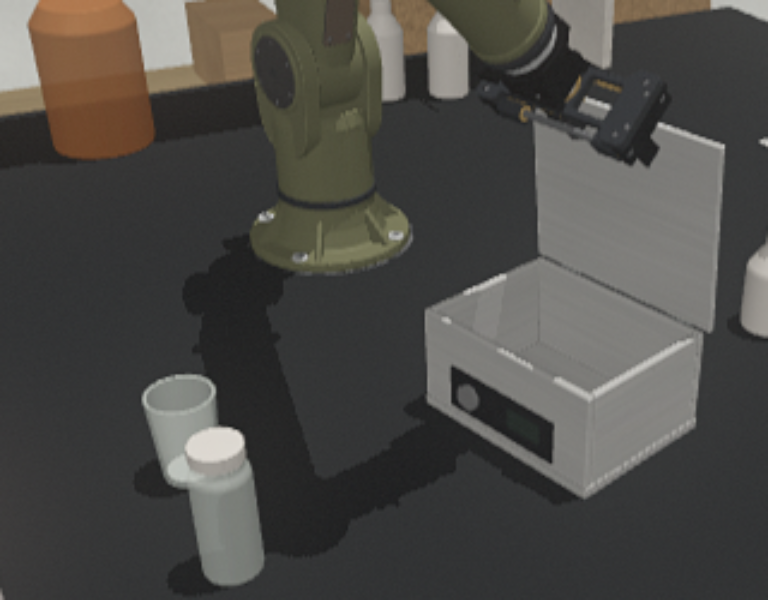

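Emit:
drive_tool:
  commands:
    - [0.6,0,0.55,0,0,0,1]
    - [0.6,0,0.55,0,0,0,1]
    - [0.55,0,0.6,0,0,0,1]
    - [0.55,0,0.6,0,0,0,1]
    - [0.33,0,0.43,0,0,0,1]
    - [0.33,0,0.43,0,0,0,1]
    - [0.33,0,0.43,0,0,0,1]
    - [0.29,0,0.45,0,0,0,1]
    - [0.29,0,0.45,0,0,0,1]
    - [0.29,0,0.45,0,0,0,1]
    - [0.25,0,0.48,0,0,0,1]
    - [0.25,0,0.48,0,0,0,1]
    - [0.25,0,0.48,0,0,0,1]
    - [0.2,0,0.48,0,0,0,1]
    - [0,0,0,0,0,0,1]
    - [0,0,0,0,0,0,1]

```text
time_s: 10.15
tool_pos: [0.505, 0.159, 0.3351]
tool_rot: [-180.0, -45.0, 105.5]
force: [0.3, 0.4, 0.1]
grip_width: 0.0871
```

Run:
```python
from cell import env
from st import *
st(env)
cv2.imwrite('pics/s7.png',cv2.resize(env.read_camera('scene')['img'][50:300,100:420],None,fx=2.4,fy=2.4))
```

```text
t 10.15 q [-18.5   9.5  22.7 100.  -45.3  90.5  27.6] rot [-180.   -45.   105.5] F [0.3 0.4 0.1]
TCP [0.505  0.159  0.3351] u,v,z tcp [ 0.0111 -0.0006  0.3351] tip [ 0.0606 -0.0006  0.2856] corner [ 0.0673 -0.0006  0.2923]
```

View pics/s7.png

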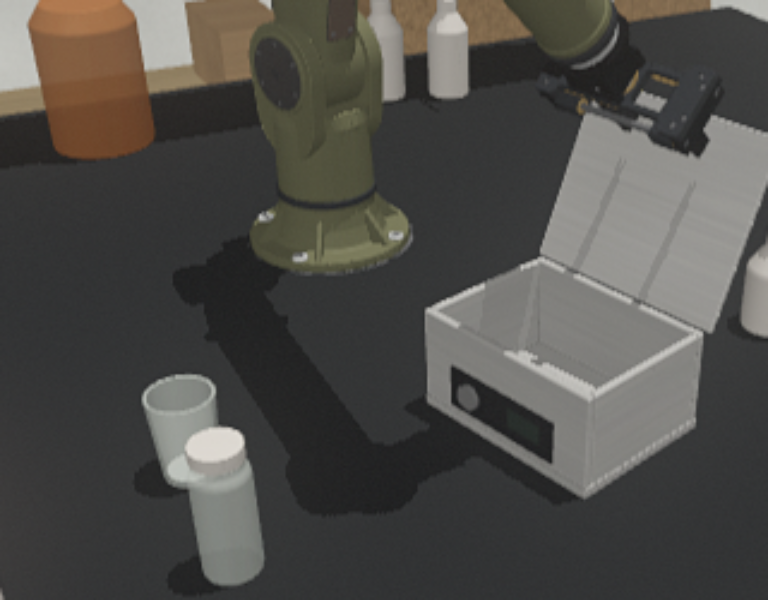

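Emit:
drive_tool:
  commands:
    - [0,0,-1,0,0,0,1]
    - [0,0,-2,0,0,0,1]
    - [0,0,-3,0,0,0,1]
    - [0,0,-3,0,0,0,1]
    - [0,0,0,0,-6.5,0,1]
    - [0,0,0,0,-6.5,0,1]
    - [0,0,0,0,-6.5,0,1]
    - [0,0,0,0,-6.5,0,1]
    - [0,0,0,0,-6.5,0,1]
    - [0,0,0,0,-6.5,0,1]
    - [0,0,0,0,-6,0,1]
    - [0,0,0,0,0,0,1]

```text
time_s: 11.2
tool_pos: [0.5215, 0.1012, 0.4001]
tool_rot: [179.9, 0.1, 105.9]
force: [-0.4, 1.7, -0.6]
grip_width: 0.0873
```

Run:
```python
from cell import env
from st import *
o,R=st(env)
c=env.read_camera('top')
cv2.imwrite('pics/s8.png',cv2.resize(env.read_camera('scene')['img'][50:300,100:420],None,fx=2.4,fy=2.4))
cv2.imwrite('pics/t8.png',c['img'])
g=cv2.cvtColor(c['img'],cv2.COLOR_BGR2GRAY)
m=np.zeros_like(g); m[140:190,440:490]=(g[140:190,440:490]>150)*255
k=max(cv2.findContours(m,0,1)[0],key=cv2.contourArea);M=cv2.moments(k); j=onz(c,(M['m10']/M['m00'],M['m01']/M['m00']),.14); print('jar',j)
d=R.T@(j-o['tool_pos']); print('to jar in tool cm',(d*100).round(2))
```

```text
t 11.2 q [-30.5   1.6  17.1  90.4  -0.4  87.9   2.5] rot [1.799e+02 1.000e-01 1.059e+02] F [-0.4  1.7 -0.6]
TCP [0.5215 0.1012 0.4001] u,v,z tcp [-0.049  -0.0011  0.4001] tip [-0.049  -0.0012  0.3301] corner [-0.0395 -0.0012  0.3301]
jar [ 0.60012305 -0.32698723  0.14      ]
to jar in tool cm [-43.31  -4.19  26.05]
```

View pics/s8.png

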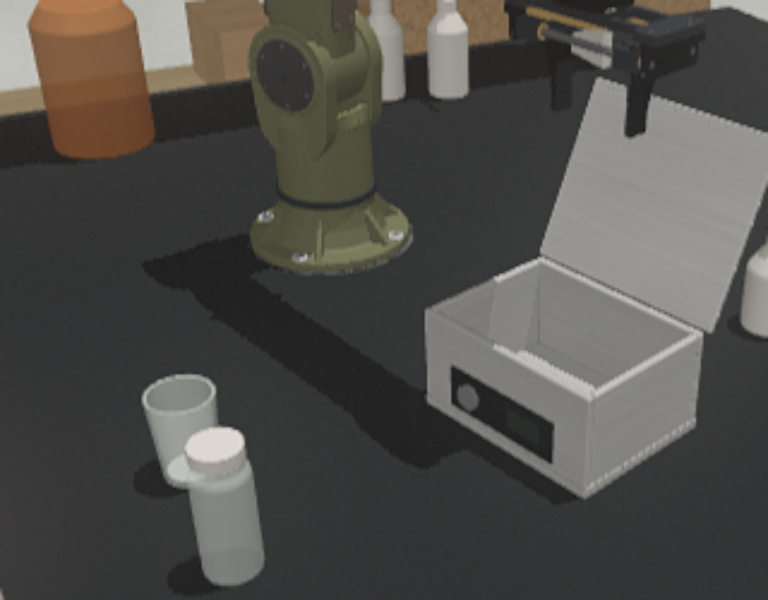

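View pics/t8.png

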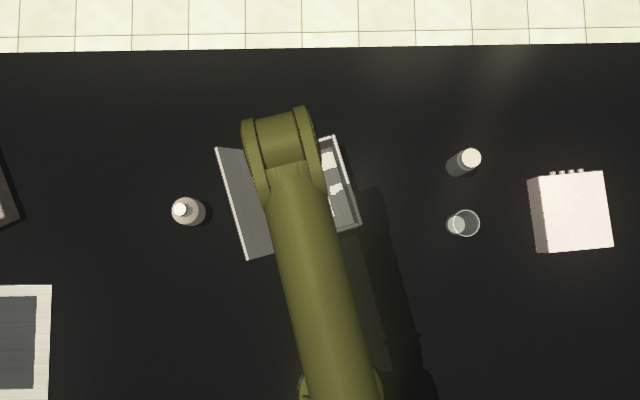

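The lid stands open on its stop, and the bath looks unmoved. Next is the jar.

Emit:
drive_tool:
  commands:
    - [-3.94,-0.38,0,0,0,0,1]
    - [-3.94,-0.38,0,0,0,0,1]
    - [-3.94,-0.38,0,0,0,0,1]
    - [-3.94,-0.38,0,0,0,0,1]
    - [-3.94,-0.38,0,0,0,0,1]
    - [-3.94,-0.38,0,0,0,0,1]
    - [-3.94,-0.38,0,0,0,0,1]
    - [-3.94,-0.38,0,0,0,0,1]
    - [-3.94,-0.38,0,0,0,0,1]
    - [-3.94,-0.38,0,0,0,0,1]
    - [-3.94,-0.38,0,0,0,0,1]
    - [0,0,3.5,0,0,0,1]
    - [0,0,3.5,0,0,0,1]
    - [0,0,3.5,0,0,0,1]
    - [0,0,3,0,0,0,1]
    - [0,0,0,0,0,0,1]
    - [0,0,0,0,0,0,1]

```text
time_s: 12.72
tool_pos: [0.5959, -0.3331, 0.2627]
tool_rot: [-179.9, -0.1, 105.3]
force: [0.6, -0.2, 1.2]
grip_width: 0.087
```

Run:
```python
from cell import env
from st import *
o,R=st(env)
cv2.imwrite('pics/w9.png',env.read_camera('wrist')['img'])
cv2.imwrite('pics/s9.png',cv2.resize(env.read_camera('scene')['img'][100:350,50:370],None,fx=2.4,fy=2.4))
j=np.array([.6001,-.327,.14])
print('to jar in tool cm',(R.T@(j-o['tool_pos'])*100).round(2),proj(env.read_camera('wrist'),j))
```

```text
t 12.7167 q [  1.9  25.9  34.7  81.2 -14.7  77.7  52.4] rot [-1.799e+02 -1.000e-01  1.053e+02] F [ 0.6 -0.2  1.2]
TCP [ 0.5959 -0.3331  0.2627] u,v,z tcp [-0.4873  0.0434  0.2627] tip [-0.4871  0.0435  0.1927] corner [-0.4776  0.0435  0.1927]
to jar in tool cm [ 0.44  0.6  12.27] [325.53469221 200.55999404]
```

View pics/w9.png

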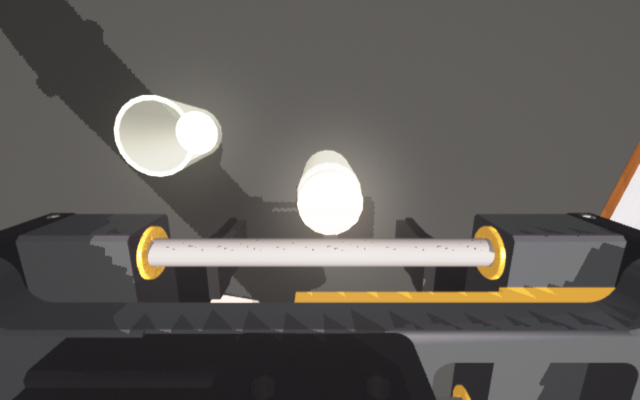

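View pics/s9.png

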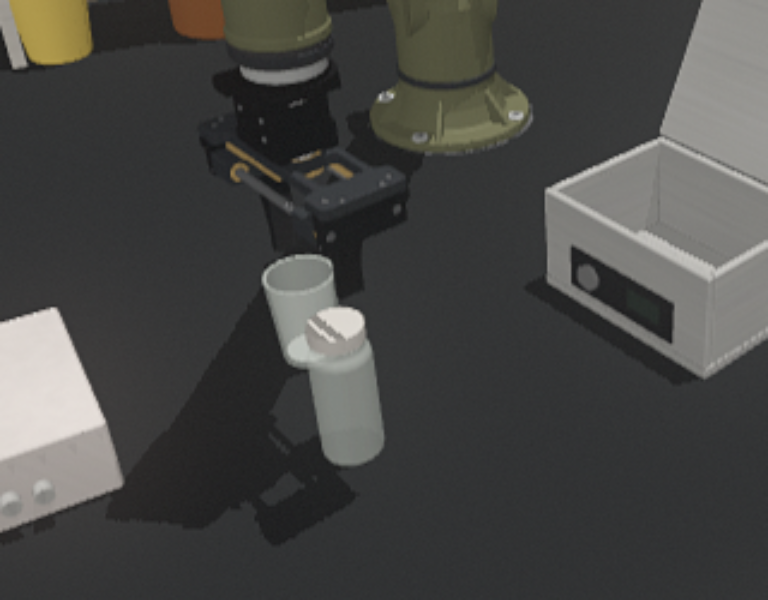

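The cap sits at about (330,200) in the wrist view, so a small shift of +0.45 cm x and +0.9 cm y is needed before descending.

Emit:
drive_tool:
  commands:
    - [0.45,0.9,0,0,0,0,1]
    - [0,0,0,0,0,0,1]
    - [0,0,2.5,0,0,0,1]
    - [0,0,2.5,0,0,0,1]
    - [0,0,2.5,0,0,0,1]
    - [0,0,2.0,0,0,0,1]
    - [0,0,1.3,0,0,0,1]
    - [0,0,0.8,0,0,0,1]
    - [0,0,0,0,0,0,1]
    - [0,0,0,0,0,0,1]

```text
time_s: 13.7
tool_pos: [0.6056, -0.3248, 0.1487]
tool_rot: [179.9, 0.0, 105.5]
force: [0.5, -0.2, -0.1]
grip_width: 0.0871
```

Run:
```python
from cell import env
from st import *
o,R=st(env)
cv2.imwrite('pics/w10.png',env.read_camera('wrist')['img'])
cv2.imwrite('pics/s10.png',cv2.resize(env.read_camera('scene')['img'][150:350,100:300],None,fx=3,fy=3))
```

```text
t 13.7 q [  2.3  31.1  32.5  87.6 -17.6  66.4  53.6] rot [179.9   0.  105.5] F [ 0.5 -0.2 -0.1]
TCP [ 0.6056 -0.3248  0.1487] u,v,z tcp [-0.482   0.0318  0.1487] tip [-0.482   0.0317  0.0787] corner [-0.4725  0.0317  0.0787]
```

View pics/w10.png

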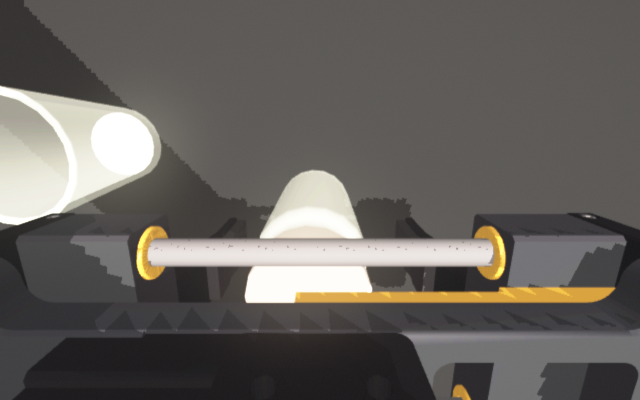

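View pics/s10.png

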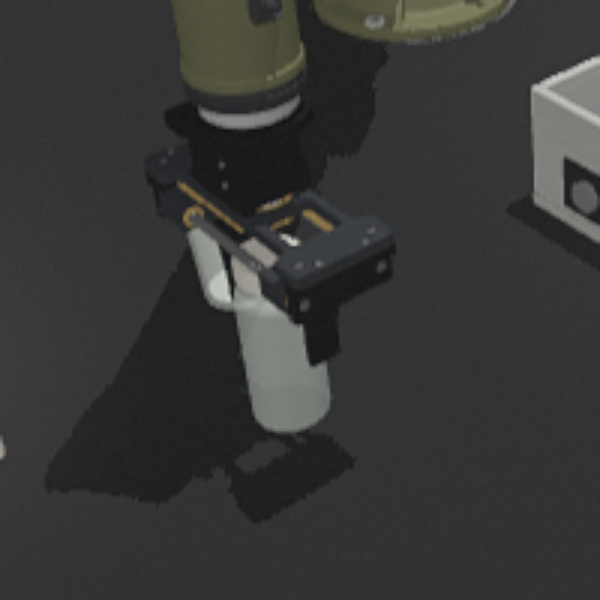

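The jar is between the fingers, about 5 mm off centre. I'll trim that and then close.

Emit:
drive_tool:
  commands:
    - [0,-0.45,0,0,0,0,1]
    - [0,0,0,0,0,0,0.8]
    - [0,0,0,0,0,0,0.7]
    - [0,0,0,0,0,0,0.5]
    - [0,0,0,0,0,0,0.3]
    - [0,0,0,0,0,0,0.3]
    - [0,0,0,0,0,0,0.3]
    - [0,0,0,0,0,0,0.3]
    - [0,0,0,0,0,0,0.3]
  force: 25

```text
time_s: 14.55
tool_pos: [0.6008, -0.3258, 0.1478]
tool_rot: [180.0, -0.0, 105.5]
force: [-0.0, -0.8, 0.5]
grip_width: 0.0554
```

Emit:
drive_tool:
  commands:
    - [0,0,0,0,0,0,0.3]
    - [0,0,-0.5,0,0,0,0.3]
    - [0,0,-1,0,0,0,0.3]
    - [0,0,-2,0,0,0,0.3]
    - [0,0,-2,0,0,0,0.3]
    - [0,0,0,0,0,0,0.3]
    - [0,0,0,0,0,0,0.3]
  force: 25

```text
time_s: 15.13
tool_pos: [0.6011, -0.3265, 0.2042]
tool_rot: [179.9, 0.1, 105.5]
force: [0.1, 1.0, -3.4]
grip_width: 0.0552
```

Run:
```python
from cell import env
from st import *
o,R=st(env); print(o['grip_width'])
cv2.imwrite('pics/s11.png',cv2.resize(env.read_camera('scene')['img'][100:350,100:420],None,fx=2.4,fy=2.4))
B=np.array([.5315,.0614,0]); print('to bath centre tool cm',(R.T@(B-o['tool_pos'])*100).round(2))
```

```text
t 15.1333 q [  1.7  28.   33.7  85.3 -15.9  71.4  52.8] rot [1.799e+02 1.000e-01 1.055e+02] F [ 0.1  1.  -3.4]
TCP [ 0.6011 -0.3265  0.2042] u,v,z tcp [-0.4823  0.0365  0.2042] tip [-0.4825  0.0364  0.1342] corner [-0.473   0.0364  0.1342]
0.05520223593546586
to bath centre tool cm [39.27  3.59 20.36]
```

View pics/s11.png

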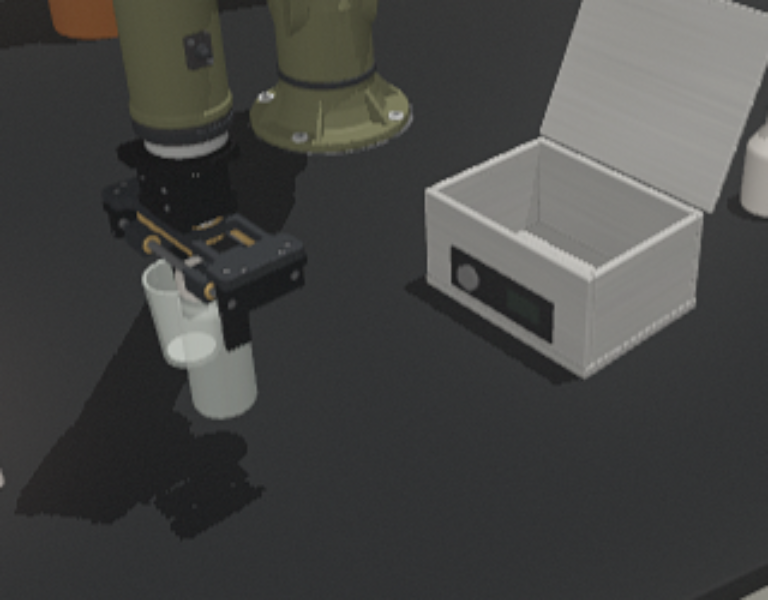

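The jar is held upright and clear of the bench, and the beaker is undisturbed. I'll lift it and carry it over the bath.

Emit:
drive_tool:
  commands:
    - [0,0,-2,0,0,0,0.3]
    - [0,0,-3,0,0,0,0.3]
    - [0,0,-3,0,0,0,0.3]
    - [0,0,-2.5,0,0,0,0.3]
    - [0,0,-1.5,0,0,0,0.3]
    - [1.5,0.1,0,0,0,0,0.3]
    - [2.5,0.25,0,0,0,0,0.3]
    - [3,0.3,0,0,0,0,0.3]
    - [3,0.3,0,0,0,0,0.3]
    - [3,0.3,0,0,0,0,0.3]
    - [3,0.3,0,0,0,0,0.3]
    - [3,0.3,0,0,0,0,0.3]
    - [3,0.3,0,0,0,0,0.3]
    - [3,0.3,0,0,0,0,0.3]
    - [3,0.3,0,0,0,0,0.3]
    - [3,0.3,0,0,0,0,0.3]
    - [3,0.3,0,0,0,0,0.3]
    - [2.3,0.25,0,0,0,0,0.3]
    - [1,0,0,0,0,0,0.3]
    - [0,0,0,0,0,0,0.3]

```text
time_s: 16.85
tool_pos: [0.5347, 0.0464, 0.3213]
tool_rot: [-179.8, -0.1, 105.8]
force: [0.2, -0.3, -2.9]
grip_width: 0.0554
```

Run:
```python
from cell import env
from st import *
o,R=st(env); print(o['grip_width'])
cv2.imwrite('pics/s12.png',cv2.resize(env.read_camera('scene')['img'][50:300,200:520],None,fx=2.4,fy=2.4))
cv2.imwrite('pics/w12.png',env.read_camera('wrist')['img'])
B=np.array([.5315,.0614,0]); print('to bath centre tool cm',(R.T@(B-o['tool_pos'])*100).round(2))
```

```text
t 16.85 q [-29.4   3.6  22.8  97.5  -1.5  79.3   9.4] rot [-1.798e+02 -1.000e-01  1.058e+02] F [ 0.2 -0.3 -2.9]
TCP [0.5347 0.0464 0.3213] u,v,z tcp [-0.1053  0.0009  0.3213] tip [-0.1052  0.0011  0.2513] corner [-0.0957  0.0011  0.2513]
0.05538773238679015
to bath centre tool cm [ 1.48  0.19 32.13]
```

View pics/s12.png

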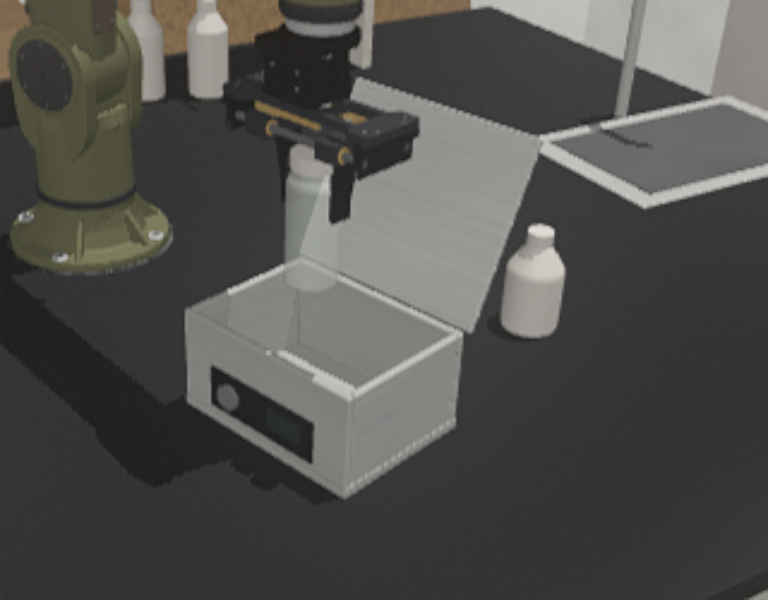

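View pics/w12.png

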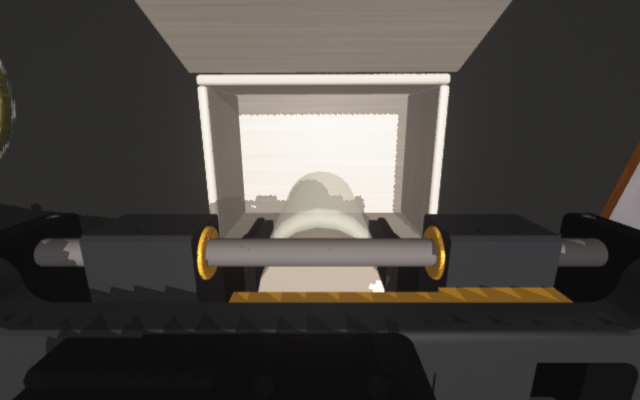

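The jar is over the bath and centred side to side, with the far wall at row 80 and the side walls near columns 205 and 443. I'll lower it.

Emit:
drive_tool:
  commands:
    - [0.7,0.1,0,0,0,0,0.3]
    - [0,0,1,0,0,0,0.3]
    - [0,0,2,0,0,0,0.3]
    - [0,0,2.5,0,0,0,0.3]
    - [0,0,2.5,0,0,0,0.3]
    - [0,0,2.5,0,0,0,0.3]
    - [0,0,2,0,0,0,0.3]
    - [0,0,1.5,0,0,0,0.3]
    - [0,0,0.8,0,0,0,0.3]
    - [0,0,0.3,0,0,0,0.3]
    - [0,0,0,0,0,0,0.3]
    - [0,0,0,0,0,0,0.3]

```text
time_s: 17.95
tool_pos: [0.5356, 0.0499, 0.1726]
tool_rot: [179.9, 0.0, 105.4]
force: [-0.7, -0.2, -3.1]
grip_width: 0.0553
```

Run:
```python
from cell import env
from st import *
o,R=st(env); print(o['grip_width'])
cv2.imwrite('pics/s13.png',cv2.resize(env.read_camera('scene')['img'][50:300,200:520],None,fx=2.4,fy=2.4))
```

```text
t 17.95 q [-28.6  10.3  22.5 108.3  -4.5  62.2  11.1] rot [179.9   0.  105.4] F [-0.7 -0.2 -3.1]
TCP [0.5356 0.0499 0.1726] u,v,z tcp [-0.1022 -0.0009  0.1726] tip [-0.1022 -0.001   0.1026] corner [-0.0927 -0.001   0.1026]
0.05526134886363338
```

View pics/s13.png

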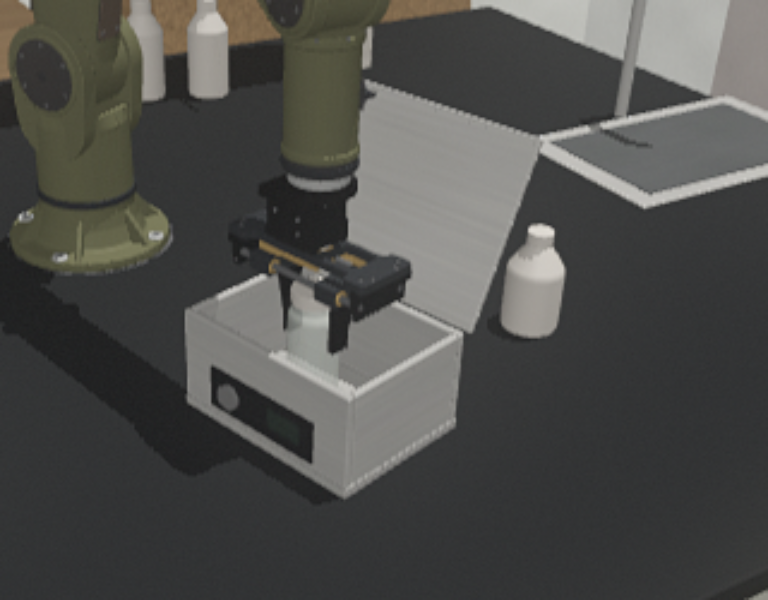

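Emit:
drive_tool:
  commands:
    - [0,0,0.4,0,0,0,0.3]
    - [0,0,0.3,0,0,0,0.3]
    - [0,0,0.2,0,0,0,0.3]
    - [0,0,0.1,0,0,0,0.3]
    - [0,0,0,0,0,0,0.3]
    - [0,0,0,0,0,0,0.3]

```text
time_s: 18.5
tool_pos: [0.5349, 0.0502, 0.1618]
tool_rot: [-180.0, -0.0, 105.5]
force: [-0.1, -0.4, -3.0]
grip_width: 0.0553
```

Emit:
drive_tool:
  commands:
    - [0,0,0.1,0,0,0,0.3]
    - [0,0,0.1,0,0,0,0.3]
    - [0,0,0,0,0,0,0.3]
    - [0,0,0,0,0,0,0.3]

```text
time_s: 18.83
tool_pos: [0.5349, 0.0502, 0.1598]
tool_rot: [-180.0, -0.0, 105.5]
force: [-0.4, -0.8, -1.8]
grip_width: 0.0556
```

Emit:
drive_tool:
  commands:
    - [0,0,0.1,0,0,0,0.3]
    - [0,0,0,0,0,0,0.3]
    - [0,0,0,0,0,0,0.3]

```text
time_s: 19.08
tool_pos: [0.5349, 0.0502, 0.1588]
tool_rot: [-180.0, -0.0, 105.5]
force: [0.1, 0.1, -2.9]
grip_width: 0.0552
```

Emit:
drive_tool:
  commands:
    - [0,0,0.1,0,0,0,0.3]
    - [0,0,0,0,0,0,0.3]
    - [0,0,0,0,0,0,0.3]

```text
time_s: 19.33
tool_pos: [0.5349, 0.0502, 0.1578]
tool_rot: [180.0, -0.0, 105.5]
force: [-0.2, -0.0, -2.1]
grip_width: 0.0554
```

Emit:
drive_tool:
  commands:
    - [0,0,0.1,0,0,0,0.3]
    - [0,0,0,0,0,0,0.3]
    - [0,0,0,0,0,0,0.3]

```text
time_s: 19.58
tool_pos: [0.5351, 0.0501, 0.1577]
tool_rot: [180.0, -0.0, 105.5]
force: [-1.9, -0.4, 6.3]
grip_width: 0.0554
```

The wrist force turned to +6 N, so the jar is on the floor. Releasing now.

Emit:
drive_tool:
  commands:
    - [0,0,0,0,0,0,0.7]
    - [0,0,0,0,0,0,0.8]
    - [0,0,0,0,0,0,0.95]
    - [0,0,0,0,0,0,0.95]
    - [0,0,0,0,0,0,0.95]
    - [0,0,0,0,0,0,0.95]

```text
time_s: 20.08
tool_pos: [0.535, 0.0502, 0.1567]
tool_rot: [180.0, 0.0, 105.5]
force: [0.2, 0.2, -0.2]
grip_width: 0.081
```

Run:
```python
from cell import env
from st import *
o,R=st(env); print(o['grip_width'])
cv2.imwrite('pics/s14.png',cv2.resize(env.read_camera('scene')['img'][50:300,200:520],None,fx=2.4,fy=2.4))
cv2.imwrite('pics/w14.png',env.read_camera('wrist')['img'])
```

```text
t 20.0833 q [-28.4  11.4  22.4 109.1  -5.   60.4  11.5] rot [180.    0.  105.5] F [ 0.2  0.2 -0.2]
TCP [0.535  0.0502 0.1567] u,v,z tcp [-0.1017 -0.0004  0.1567] tip [-0.1017 -0.0004  0.0867] corner [-0.0922 -0.0004  0.0867]
0.08097318383767108
```

View pics/s14.png

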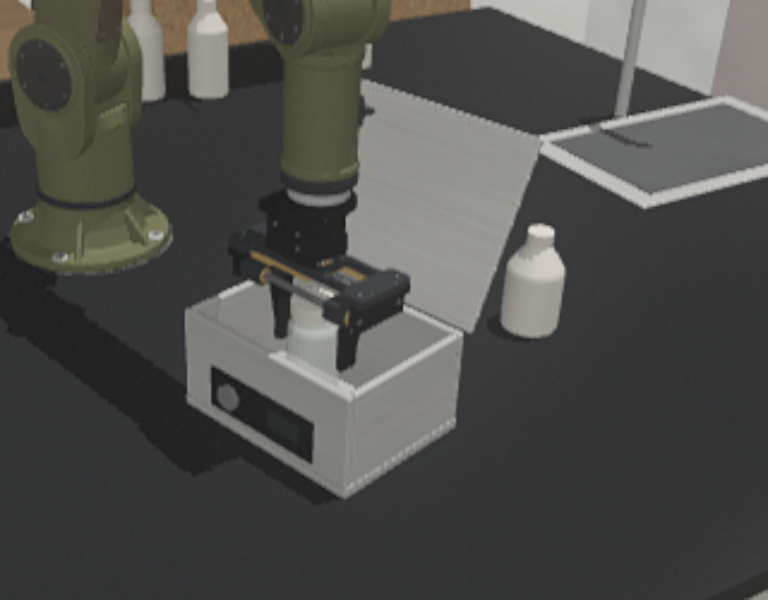

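View pics/w14.png

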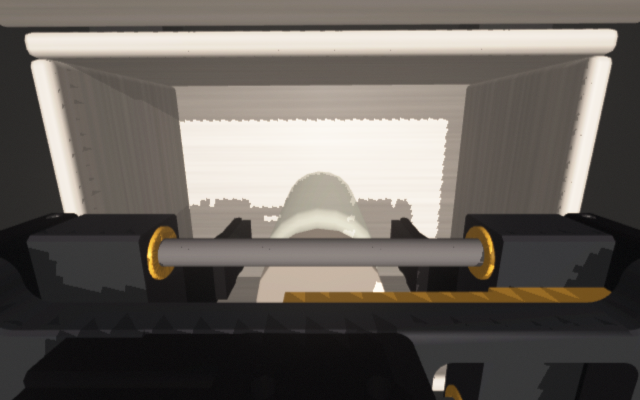

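The jar is standing free between the open fingers. I'll retreat straight up, then away to the right.

Emit:
drive_tool:
  commands:
    - [0,0,-1,0,0,0,0.95]
    - [0,0,-2,0,0,0,0.95]
    - [0,0,-3,0,0,0,0.95]
    - [0,0,-3,0,0,0,0.95]
    - [0,0,-3,0,0,0,0.95]
    - [0,0,-3,0,0,0,0.95]
    - [0,0,-3,0,0,0,0.95]
    - [0,0,-2,0,0,0,0.95]
    - [-3,0,0,0,0,0,0.95]
    - [-3,0,0,0,0,0,0.95]
    - [-3,0,0,0,0,0,0.95]
    - [-3,0,0,0,0,0,0.95]
    - [-3,0,0,0,0,0,0.95]
    - [-3,0,0,0,0,0,0.95]
    - [0,0,0,0,0,0,0.95]
    - [0,0,0,0,0,0,0.95]
    - [0,0,0,0,0,0,0.95]

```text
time_s: 21.6
tool_pos: [0.5829, -0.1227, 0.3572]
tool_rot: [180.0, -0.0, 105.5]
force: [0.2, -0.1, -0.1]
grip_width: 0.0827
```

Run:
```python
from cell import env
from st import *
o,R=st(env)
cv2.imwrite('pics/s15.png',env.read_camera('scene')['img'])
c=env.read_camera('top');cv2.imwrite('pics/t15.png',c['img'])
s=env.read_camera('scene'); cv2.imwrite('pics/z15.png',cv2.resize(s['img'][50:300,200:520],None,fx=2.4,fy=2.4))
# predicted jar/top & bath corners
B=np.array([.5315,.0614,0])
print('jar top pred scene',proj(s,[.535,.0502,.15]))
for sx in(-.09,.09):
  for sy in(-.12,.12):
    p=B+sx*X+sy*Y+[0,0,.12]; print(sx,sy,proj(s,p).round(1),proj(c,p).round(1))
for u in (90,105,114.6):
    t=np.radians(u); print(u,[proj(s,H+X*(-.21*np.cos(t))+Y*v+[0,0,.21*np.sin(t)]).round() for v in(-.125,.125)])
```

```text
t 21.6 q [-17.5  11.1  31.5  86.5  -5.9  84.   29.6] rot [180.   -0.  105.5] F [ 0.2 -0.1 -0.1]
TCP [ 0.5829 -0.1227  0.3572] u,v,z tcp [-0.2812 -0.0004  0.3572] tip [-0.2811 -0.0004  0.2872] corner [-0.2716 -0.0004  0.2872]
jar top pred scene [330.54021906 174.07121494]
-0.09 -0.12 [344.1 216. ] [334.8 133.1]
-0.09 0.12 [275.2 177.8] [362.5 224.5]
0.09 -0.12 [392.9 187.9] [266.1 153. ]
0.09 0.12 [324.6 155.7] [292.6 245.1]
90 [array([403., 109.]), array([325.,  82.])]
105 [array([417., 106.]), array([339.,  80.])]
114.6 [array([425., 107.]), array([347.,  81.])]
```

View pics/s15.png

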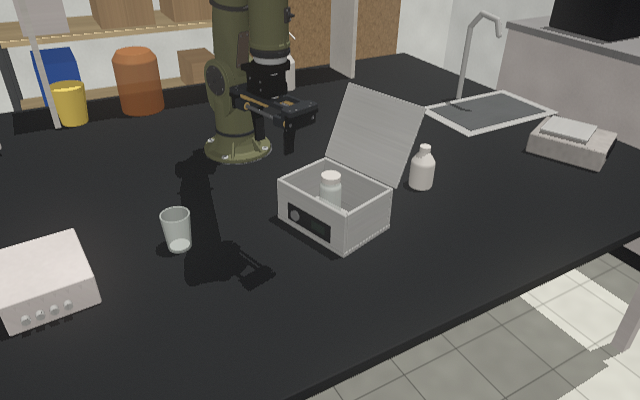

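View pics/t15.png

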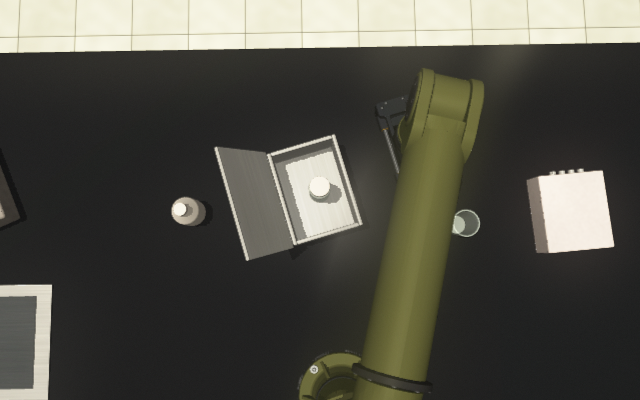

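View pics/z15.png

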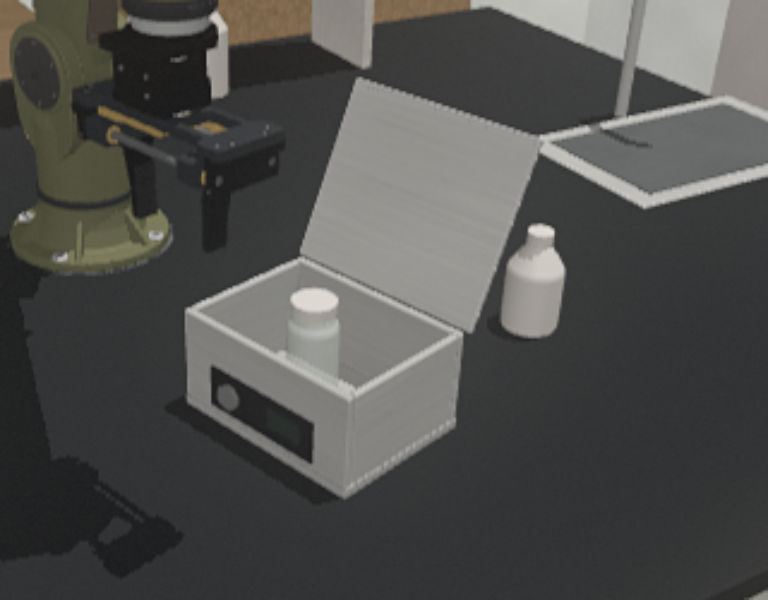

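The jar stands upright in the bath, with its cap at (331,176) against a predicted (331,174). The lid corner is at (425,107), which matches the 2.0 rad stop. The bath, beaker and bottle are where they were, and the arm is clear.

```bash
python3 -c "
from cell import env
print(env.sign_off())"
```

```text
the job is handed in; nothing more can be done
None
```

I opened the lid, stood the jar on the bath floor and handed the job in at about 22 s. The system reports no verdict.

- **Lid:** I lifted the lip from below with the tool tilted 45° and eased the lid over at roughly 0.5 rad/s. In the final scene image its corner is at pixel (425,107), which matches the predicted 2.0 rad stop.
- **Jar:** I gripped it at 25 N, lowered it in 1 mm steps until the wrist force turned to about +6 N, then let go. It stands upright close to the bath's centre, and its cap is within about 2 px of where I predicted.
- **Bath and bystanders:** The bath's corners are within a few pixels of where they started in the pictures. The beaker and white bottle look unmoved.
- **Arm:** It is clear of everything and reads about 0 N.

No check failed or disagreed. One small correction was needed: the jar was about 5 mm off centre between the fingers, and I trimmed that before gripping.

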